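Hang a lacquered bird on the drying rail

TASK

A freshly lacquered plywood bird hangs from its carrier on the notched stand, between the uprights. Take the carrier by its wooden grip, lift its hooks over the lip of the drying rail in the open loading gap, lower it without dropping it until both hooks rest on the channel floor behind the lip, and let go; then slide it along the rail, under the keeper, until the leading hook is fully home against the rubber stop block. The lacquer is wet, so the bird must not touch anything, and leave the other things on the bench where they are.

Things in the scene. Friction and masses are not known exactly. Their poses are not given: they have to be found in the camera images.
- carrier: Loose hanger, 0.3 kg: two steel C-hooks at y +-60 mm join a dark wooden grip bar on top and a pale batten below; the bird hangs under it. Origin: midway between the lower ends of the two hook toes. z up, y along grip and batten, x from the hooks' shanks to their toes (points along the rail's x when hung). Balanced: hangs upright from its toes. Lifts straight up off the stand.
- grip (a point): Middle of the grip bar, in the carrier's frame at (-25, 0, 60) mm; axes as the carrier's. The bar is 16 mm thick along x, 150 mm long along y, from 23 mm below to 15 mm above this point. Both its x sides are free for fingers at y -45..45 mm; its ends are free to push on.
- toe_left (a point): Lower end of the toe of the +y hook, at (0, 60, 0) mm in the carrier's frame. Each hook is flat steel 16 mm wide along y. In the carrier's frame (mm): toe x -2.5..2.5, z 0..34; bridge x -27..2.5, z 32..37; shank x -27..-22, z -60..37; return strap x -27..23, z -60..-56. The rail's lip goes into the slot between shank and toe, under the bridge.
- toe_right (a point): Lower end of the toe of the -y hook, at (0, -60, 0) mm in the carrier's frame; same shape.
- batten (a point): Middle of the pale batten, at (10, 0, -71) mm in the carrier's frame: 36 x 176 x 22 mm, long along y. It passes below the rail's channel when the carrier is hung.
- bird: Wet plywood bird, 71 x 110 x 9 mm, hung flat and upright under the batten and fixed to it: in the carrier's frame x 5..15, y -55..55, z -159..-89 mm. Its origin lies on its face at (14, 0, -124) mm of the carrier's frame.
- stand: Plywood stand fixed to the bench: base 110 x 200 x 16 mm; two uprights at y +-80 mm, 54 mm wide along x, 115 mm high, with notches 40 mm wide and 12 mm deep (floor at 103 mm) in which the batten's ends lie. The bird hangs between the uprights: lift it clear of them (95 mm) or leave along x. Origin: centre of the base's underside. Axes as the waiting carrier's.
- rail: Drying rail fixed to the bench: aluminium channel 500 mm long along y, carried from behind by plywood brackets at y +-237 mm. Origin on the bench under the channel; y from loading gap to stop, x across, away from the lip (carriers come from -x). Channel floor at z 200, 4 mm thick; back wall's inner face at x 14 mm. Posts and stretcher at x > 34 mm; arms at |y| > 224 mm. y < 10: open loading gap.
- lip (a point): Top edge of the anti-jump lip at the loading gap, 20 mm above the channel floor. The lip runs the whole rail on its -x side at x -12..-9 mm of the rail's frame. In the loading gap the back wall is 26 mm above the floor.
- load_spot (a point): Middle of the loading gap on the channel floor, (2.5, -98, 200) mm in the rail's frame; axes as the rail's. A carrier lowered with its origin within 30 mm of this along y and 7 mm across goes in freely and clears keeper and brackets.
- keeper (a point): Middle of the keeper's front edge. The keeper strip roofs the channel over y 28..250, x -5..17 mm of the rail's frame, underside 45 and top 48 mm above the channel floor, its mouth at y 10..28 flared up to 56 mm. A hung carrier slides under it with 8 mm to spare, its grip bar in front; it cannot be lifted out there.
- home_spot (a point): Point on the channel floor, (2.5, 97, 200) mm in the rail's frame (195 mm along y from load_spot), where the carrier's origin lies when its leading hook touches the stop; axes as the rail's. A push of 1 to 3 N slides the carrier. The stop is a black rubber block in the channel, 14 mm high, its face 68 mm beyond this point.
- wax_tin: Bystander: round yellow-green tin, 69 mm across, 59 mm high, loose; origin at the centre of its underside.
- sanding_block: Bystander: cork sanding block, 60 x 97 x 26 mm, loose; origin at the centre of its underside.
- bare_bird: Bystander: a second plywood bird, 71 x 110 x 9 mm, lying flat, loose; origin at the centre of its underside.

How it is judged:
By the outcome, as a careful person would: the job done as asked, in the order asked, and still so for the second after the job is handed in, with the robot touching nothing.
It also fails if it takes over 72 s, if anything falls off the work surface, if the arm or the gripper's body presses on something with over 40 N, if the wrist force passes 120 N, or if a joint passes its speed limit or range.

ROBOT

A 6-joint arm with a two-finger parallel gripper is mounted at the origin on the work surface; the furniture and walls round the work are solid. World frame = base frame: x ahead of the robot, y to its left, z up, the work surface at z = 0. Lengths are in m, angles in rad, forces in N, time in s.
With the tool pointing down it reaches from about 0.275 to 0.825 m from the base axis. Payload 5.2 kg.
Tool frame: the origin (TCP) lies at the very end of the fingers, on their centre line; the grasp point (between the pads) lies 19 mm behind it; z points along the fingers, y is the direction in which the jaws open and shut (so a half turn about z gives the same grasp; the last joint's range is limited). The gripper opens to 93 mm and grips with 3 to 60 N. Pads are 15 mm wide; open, the fingers measure 128 mm over their backs; the gripper's body (75 mm by 188 mm) begins 65 mm behind the grasp point.
Start: joints at [-1.473, 0.259, 1.535, -0, 1.348, -0.203], TCP at [0.163, -0.525, 0.219] pointing down, gripper open.
Joint ranges: [-3.14, 3.14], [-0.91, 2.08], [0.19, 2.58], [-1.22, 4.36], [0.22, 2.71], [-3.12, 3.12]. Speed limits (rad/s): [2.57, 2.57, 3.14, 3.14, 3.14, 3.14].

INTERFACE

Orientations are given as a unit quaternion [x, y, z, w].
In Python, from cell import arm, vision gives the robot as it stands. The module is installed in compiled form; this text tells all that it offers.
- The arm moves only by the shell command python3 -m inch 'ROWS'. ROWS is JSON, a list that holds one entry, the list of rows, each a list of 7 numbers: the shift along the tool's x, y, z in m, then the turn, a rotation vector about the tool's x, y, z in degrees, then the closure in counts, from 0 (fully open) to 255 (shut). In form: [[[x, y, z, wx, wy, wz, grip], ...]]. A call has 1 to 5 rows; each row is the pose to reach, as a shift and turn from the pose commanded when the call began, along the tool's axes at that moment; what a row does not reach only later rows make up. A row lasts 1/8 s, in which the tool goes at most 62.5 mm and 10.7 degrees, less where a joint would pass 70% of its speed; a pose out of reach is approached as far as the arm can. A call with a gripper value outside its range is refused whole. The fingers move at their own pace and stop on an object; the grip force is fixed at half the most. Time passes only in rows, so rows that repeat a pose let the fingers close. It gives the time, the measured TCP pose, the force and the opening at its end, in the units of the state.
- arm.get_obs(): the state, without advancing time (a new reading comes with each control period).
- vision.read_camera(name): name is "scene" or "top" or "wrist"; returns (picture, depth): 420x560x3 uint8, blue, green, red; 420x560 float32, m along the optical axis (not along the pixel's ray), 0 where there is no reading.
- vision.camera_model(name): a dict with "intrinsics" (3x3 intrinsics, pixels), "origin" and "attitude" of the camera in the world; the wrist camera has in their place "tool_from_camera" (4x4, takes a point from camera to tool coordinates, whose origin is the TCP and whose axes are the flange's). Camera axes: x right, y up, looking along -z (the intrinsics and any distortion apply to the point x, -y, -z); pixel columns grow to the right and rows downward; lengths in m; the calibration is good to about 2 mm. A picture is of the moment at which its call begins: read the wrist's pose just before it. camera_model takes no time and is no camera call.
- arm.close_job(): hands the job in, once; it reports no verdict.
The state is a dict: "time": time; "qpos": joint angles; "joint_velocities": joint speeds; "joint_efforts": joint torques, N m; "position": TCP position; "eef_rot": TCP orientation; "contact_force": force on the tool from outside, world axes, zero at the start; "torque": the same for the moment, N m; "finger_gap": finger opening in m.
Only numpy, scipy, OpenCV 4.12 (cv2) and the standard library are available. Lean on these libraries where they do the work, as an engineer would, in place of code of your own. Each camera call takes 0.05 s, during which the arm holds its last target.

## Working session

There is one attempt and no reset: what is moved stays moved. The work goes in short steps, Python scripts to look and compute and a shell command to move; the robot and the scene stay as the last step left them, time stands still between calls to the robot, and variables do not carry over. Pictures are saved under pics/ and viewed, and the job is handed in when it is done.

```bash
mkdir -p pics; python3 - <<'E'
from cell import arm, vision
import cv2, numpy as np, pickle
o=arm.get_obs(); print({k:np.round(v,4).tolist() for k,v in o.items()})
for n in ["scene","top","wrist"]:
    p,d=vision.read_camera(n); cv2.imwrite(f"pics/{n}0.png",p); np.save(f"pics/{n}0d.npy",d)
    print(n,vision.camera_model(n))
E
ls
```

```text
{'time': 0.0, 'qpos': [-1.4728, 0.2593, 1.5361, -0.0, 1.348, -0.2028], 'joint_velocities': [0.0004, -0.0001, -0.0012, 0.0003, -0.0006, -0.0001], 'joint_efforts': [-0.0016, -43.7309, -28.4003, 0.0718, 0.0413, -0.0001], 'position': [0.1629, -0.5247, 0.2178], 'eef_rot': [0.9887, 0.1498, 0.0, -0.0009], 'contact_force': [-0.6635, -0.5584, 0.5889], 'torque': [-0.0198, -0.0458, -0.0058], 'finger_gap': 0.0933}
scene {'intrinsics': array([[469.85223471,   0.        , 279.03775455],
       [  0.        , 469.85223471, 213.25144733],
       [  0.        ,   0.        ,   1.        ]]), 'origin': array([-0.51907076,  0.65692544,  0.90713702]), 'attitude': array([-0.24033906,  0.44045682,  0.75821084, -0.41635472])}
top {'intrinsics': array([[436.08142162,   0.        , 271.16818816],
       [  0.        , 436.08142162, 207.8618565 ],
       [  0.        ,   0.        ,   1.        ]]), 'origin': array([ 0.31823327, -0.06091289,  1.28366505]), 'attitude': array([ 0.07503942, -0.07333842, -0.70007927,  0.70631408])}
wrist {'intrinsics': array([[345.26495086,   0.        , 285.79721883],
       [  0.        , 345.26495086, 208.2443953 ],
       [  0.        ,   0.        ,   1.        ]]), 'tool_from_camera': array([[ 8.31258868e-06,  9.61410250e-01,  2.75118758e-01,
         7.69395767e-02],
       [ 9.99999953e-01,  7.64517221e-05, -2.97377242e-04,
         4.70519637e-05],
       [-3.06934831e-04,  2.75118748e-01, -9.61410204e-01,
        -1.65727884e-01],
       [ 0.00000000e+00,  0.00000000e+00,  0.00000000e+00,
         1.00000000e+00]])}
pics
```

View pics/scene0.png

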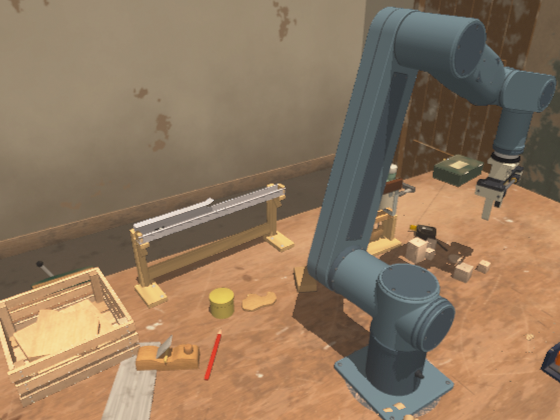

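View pics/top0.png

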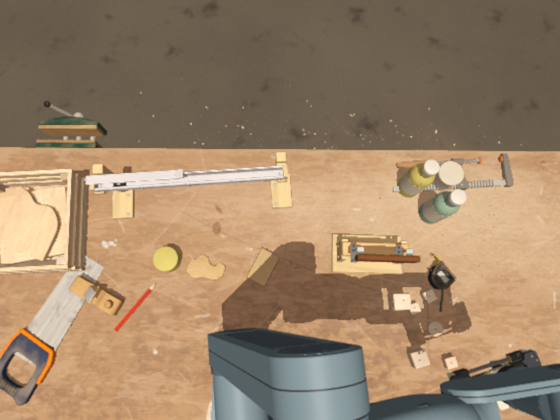

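View pics/wrist0.png

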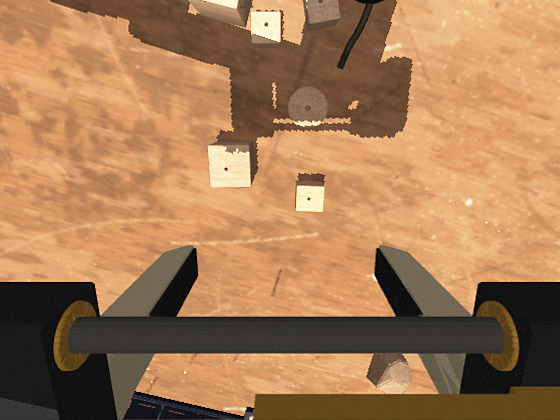

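```bash
cat > h.py <<'E'
import numpy as np
from scipy.spatial.transform import Rotation as R
from cell import vision
def cloud(n,d,pose=None):
    m=vision.camera_model(n); K=m["intrinsics"]
    v,u=np.mgrid[0:d.shape[0],0:d.shape[1]]
    P=np.stack([(u-K[0,2])/K[0,0]*d,-(v-K[1,2])/K[1,1]*d,-d],-1)
    if pose is None:
        return P@R.from_quat(m["attitude"]).as_matrix().T+m["origin"]
    T=m["tool_from_camera"]; P=P@T[:3,:3].T+T[:3,3]
    return P@R.from_quat(pose[1]).as_matrix().T+pose[0]
E
python3 - <<'E'
import cv2,numpy as np
from h import *
p=cv2.imread("pics/top0.png"); d=np.load("pics/top0d.npy")
a=cv2.resize(p[220:290,320:430],None,fx=5,fy=5,interpolation=cv2.INTER_NEAREST)
cv2.imwrite("pics/c1.png",a)
b=cv2.resize(p[145:225,80:300],None,fx=3.6,fy=3.6,interpolation=cv2.INTER_NEAREST)
cv2.imwrite("pics/c2.png",b)
C=cloud("top",d); np.save("pics/C.npy",C)
for q in [(388,258),(360,258),(410,258),(375,250),(122,200),(282,200),(282,158),(250,175),(165,260)]:
    print(q,C[q[1],q[0]].round(4))
E
```

```text
(388, 258) [ 0.4191 -0.3324  0.2588]
(360, 258) [ 0.4186 -0.2669  0.2582]
(410, 258) [ 0.4196 -0.3843  0.2579]
(375, 250) [ 0.4536 -0.3351  0.1216]
(122, 200) [0.6085 0.3884 0.0174]
(282, 200) [ 0.6132 -0.0887  0.015 ]
(282, 158) [ 0.679  -0.084   0.2104]
(250, 175) [ 0.6356 -0.0018  0.2007]
(165, 260) [0.428  0.2403 0.0547]
```

View pics/c1.png

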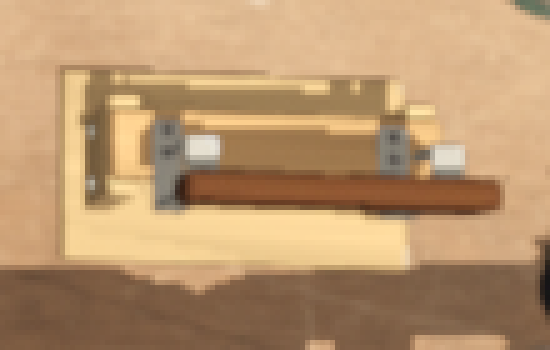

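View pics/c2.png

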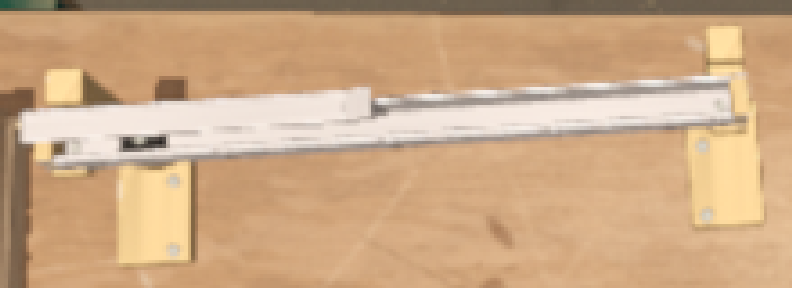

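```bash
python3 - <<'E'
import cv2,numpy as np
from h import *
p=cv2.imread("pics/top0.png"); C=np.load("pics/C.npy")
reg=np.zeros(p.shape[:2],bool); reg[225:285,325:430]=1
g=reg&(C[...,2]>0.245)&(C[...,2]<0.275)&(p[...,2].astype(int)-p[...,0]>35)
P=C[g]; print(len(P),P[:,2].mean(),np.median(P[:,2]))
r=cv2.minAreaRect((P[:,:2]*1000).astype(np.float32)); print("grip rect mm",r)
y=P[:,1]; A=np.polyfit(y,P[:,0],1); print("yaw grip deg",-np.degrees(np.arctan(A[0])), "center",P[:,:2].mean(0), y.min(),y.max())
# hooks: gray in z .205-.235
h=reg&(C[...,2]>0.205)&(C[...,2]<0.24)&(abs(p[...,2].astype(int)-p[...,0])<30)
n,l,s,c=cv2.connectedComponentsWithStats(h.astype(np.uint8))
for i in range(1,n):
    if s[i,4]>8: print("hook",s[i],C[l==i].mean(0).round(4),C[l==i].min(0).round(4),C[l==i].max(0).round(4))
# rail
reg[:]=0; reg[150:200,85:295]=1
gray=(abs(p[...,2].astype(int)-p[...,0])<45)
for nm,lo,hi in [("floor",.193,.206),("lip",.214,.2225),("keeper",.242,.252),("back",.2235,.232)]:
    m=reg&(C[...,2]>lo)&(C[...,2]<hi)&gray
    Q=C[m]; 
    if len(Q)<5: print(nm,len(Q)); continue
    A=np.polyfit(Q[:,1],Q[:,0],1)
    print(nm,len(Q),"slope deg",-np.degrees(np.arctan(A[0])),"x at y0",A[1],"y",Q[:,1].min(),Q[:,1].max(),"z",np.median(Q[:,2]),"resid",np.std(Q[:,0]-np.polyval(A,Q[:,1])))
    if nm in("lip","keeper"): print(cv2.minAreaRect((Q[:,:2]*1000).astype(np.float32)))
# stop
m=np.zeros_like(reg); m[175:195,105:135]=1
m&=(p.max(2)<70); Q=C[m]; print("stop",len(Q),np.argwhere(m).min(0),np.argwhere(m).max(0),Q.min(0),Q.max(0),np.median(Q,0))
b=cv2.resize(p[150:205,85:165],None,fx=9,fy=9,interpolation=cv2.INTER_NEAREST);cv2.imwrite("pics/c3.png",b)
for v in range(160,192): print(v,C[v,230].round(4),p[v,230])
E
```

```text
448 0.25786411586506947 0.25826251888903395
grip rect mm ((421.3019104003906, -334.2353515625), (148.82456970214844, 16.413419723510742), 88.67449188232422)
yaw grip deg -1.0221988720045359 center [ 0.4206108  -0.33304853] -0.40869383032539824 -0.2598445110862664
hook [356 247   8   7  41] [ 0.4427 -0.2745  0.221 ] [ 0.4345 -0.2824  0.207 ] [ 0.4494 -0.2674  0.2246]
hook [404 249   9   6  33] [ 0.4392 -0.3936  0.2208] [ 0.4328 -0.4017  0.2058] [ 0.4453 -0.3862  0.2257]
floor 1201 slope deg 5.16947771872338 x at y0 0.636498856927611 y -0.0845018402496227 0.39321260744201314 z 0.19955140745773114 resid 0.007858750801785217
lip 492 slope deg 5.543484914284568 x at y0 0.629464368127125 y -0.08660083474681897 0.39038878219234213 z 0.2193748337264365 resid 0.009932108096142884
((622.1023559570312, 152.9314727783203), (31.708965301513672, 478.2554931640625), 4.401437759399414)
keeper 804 slope deg 4.201862315548153 x at y0 0.6366970738569371 y 0.1626128075072623 0.40125375439468264 z 0.24692539783971135 resid 0.0064087724904492525
((616.3013916015625, 282.0350341796875), (23.374622344970703
[... 1001 characters left out ...]
67] [225 234 247]
176 [0.6328 0.0499 0.1994] [226 235 248]
177 [0.6299 0.0497 0.2   ] [226 235 247]
178 [0.6278 0.0498 0.198 ] [227 235 248]
179 [0.6189 0.0475 0.2203] [220 227 237]
180 [0.6166 0.0476 0.2188] [206 213 224]
181 [0.6171 0.0486 0.2079] [165 173 184]
182 [0.6162 0.0492 0.2014] [140 148 161]
183 [0.6683 0.0695 0.0009] [135 163 198]
184 [ 0.6667  0.07   -0.0049] [129 169 211]
185 [0.6618 0.0693 0.0015] [131 172 215]
186 [ 0.6598  0.0696 -0.0028] [130 171 213]
187 [0.6556 0.0691 0.0013] [131 171 213]
188 [6.527e-01 6.910e-02 2.000e-04] [132 174 215]
189 [6.495e-01 6.900e-02 6.000e-04] [130 172 214]
190 [0.6462 0.0689 0.001 ] [132 173 213]
191 [ 0.6438  0.069  -0.0015] [129 170 212]
```

View pics/c3.png

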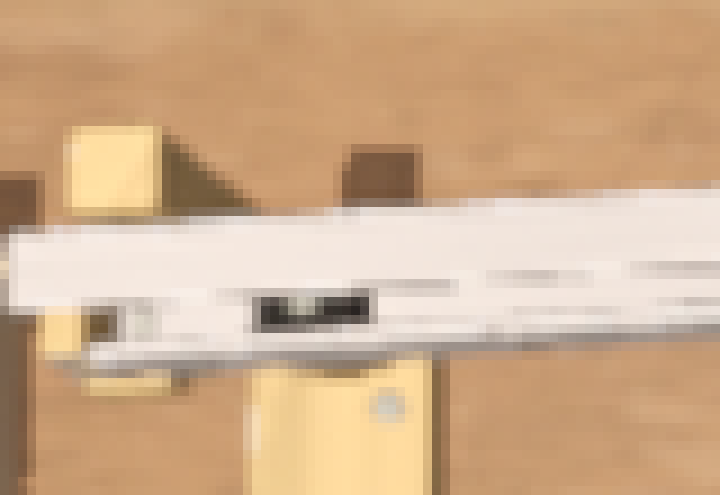

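```bash
python3 - <<'E'
import cv2,numpy as np
from h import *
C=np.load("pics/C.npy")
def line(pts):
    pts=np.array(pts)
    for _ in range(4):
        A=np.polyfit(pts[:,1],pts[:,0],1); r=pts[:,0]-np.polyval(A,pts[:,1]); pts=pts[abs(r)<2.0*r.std()+5e-4]
    return A,r.std(),len(pts),pts
lip=[];bk=[]
for u in range(100,282):
    col=C[150:200,u]; v=np.where((col[:,2]>.215)&(col[:,2]<.223))[0]
    if len(v):
        lip.append(col[v[-1]])
    if u>192:
        v=np.where((col[:,2]>.2215)&(col[:,2]<.23))[0]
        if len(v): bk.append(col[v[0]])
for nm,q in(("lip",lip),("back",bk)):
    A,s,n,pts=line(q); print(nm,"psi",-np.degrees(np.arctan(A[0])),"x@0.05",np.polyval(A,.05),"x@.15",np.polyval(A,.15),s,n,pts[:,2].mean())
k=(C[...,2]>.243)&(C[...,2]<.252); k[:150]=0;k[205:]=0;k[:,:85]=0;k[:,190:]=0
ys=np.where(k); f=[];b=[]
for u in range(92,172):
    v=np.where(k[:,u])[0]
    if len(v): b.append(C[v[0],u]); f.append(C[v[-1],u])
for nm,q in(("kfront",f),("kback",b)):
    A,s,n,pts=line(q); print(nm,"psi",-np.degrees(np.arctan(A[0])),"x@.25",np.polyval(A,.25),s,n)
E
```

```text
lip psi 4.386377289137951 x@0.05 0.6159627814393298 x@.15 0.6082921172398615 0.0008463724165954555 181 0.21944544074726316
back psi 4.2692454314882395 x@0.05 0.6437210310796317 x@.15 0.6362559714513957 0.0009892794069613054 84 0.22530460473612582
kfront psi 4.250590734264272 x@.25 0.608787953851383 0.0009077454165315642 80
kback psi 4.408937316399426 x@.25 0.6285029487471155 0.0010590677222462224 79
```

```bash
cat > go.py <<'E'
import sys,numpy as np
from scipy.spatial.transform import Rotation as R
from cell import arm
# usage: x y z(TCP world m) yaw(deg of tool x) -> shift/turn in tool axes
o=arm.get_obs(); r=R.from_quat(o["eef_rot"])
t=np.array(list(map(float,sys.argv[1:4]))); yaw=np.radians(float(sys.argv[4]))
M=np.array([[np.cos(yaw),np.sin(yaw),0],[np.sin(yaw),-np.cos(yaw),0],[0,0,-1]]).T
M=np.column_stack([[np.cos(yaw),np.sin(yaw),0],[np.sin(yaw),-np.cos(yaw),0],[0,0,-1]])
print("t",round(o["time"],2),"pos",np.round(o["position"],4),"F",np.round(o["contact_force"],2),"gap",round(float(o["finger_gap"]),4))
print("shift",np.round(r.inv().apply(t-o["position"]),4),"turn",np.round(np.degrees((r.inv()*R.from_matrix(M)).as_rotvec()),2))
E
python3 go.py .4212 -.3342 .40 88.8
python3 - <<'E'
import numpy as np
C=np.load("pics/C.npy")
print(C[262:292,425:456,2].max(), C[160:225,390:470,2].max(), C[330:400,400:560,2].max())
E
```

```text
t 0.15 pos [ 0.1629 -0.5249  0.218 ] F [-0.04  0.05  0.98] gap 0.0929
shift [ 0.3032 -0.1058 -0.1818] turn [-6.000e-02 -6.000e-02 -7.156e+01]
1.2836650536872871 1.2836650536872871 1.2836650536872871
```

```bash
python3 -m inch '[[[0,0,-0.06,0,0,-10,0],[0,0,-0.12,0,0,-20,0],[0.04,-0.02,-0.16,0,0,-30,0],[0.09,-0.04,-0.18,0,0,-40,0],[0.14,-0.06,-0.18,0,0,-50,0]]]'; python3 go.py .4212 -.3342 .40 88.8
```

```text
time: 0.78
position: [0.28, -0.4262, 0.4006]
eef_rot: [0.831, 0.556, -0.0, 0.002]
contact_force: [0.9, -0.1, -0.1]
finger_gap: 0.093
t 0.78 pos [ 0.28   -0.4262  0.4006] F [ 0.88 -0.09 -0.07] gap 0.093
shift [0.139  0.0953 0.0005] turn [  0.13   0.18 -21.29]
```

```bash
python3 -m inch '[[[0.04,0.03,0,0,0,-10,0],[0.09,0.06,0,0,0,-20,0],[0.139,0.095,0,0,0,-21.3,0],[0.139,0.095,0,0,0,-21.3,0]]]'; python3 - <<'E'
from cell import arm, vision
import cv2, numpy as np
from h import *
o=arm.get_obs(); p,d=vision.read_camera("wrist"); cv2.imwrite("pics/w1.png",p)
C=cloud("wrist",d,(o["position"],o["eef_rot"])); np.save("pics/w1C.npy",C)
print(o["position"],o["eef_rot"])
m=(C[...,2]>.25)&(C[...,2]<.27)&(d>0)
P=C[m];
if len(P): print(len(P),np.median(P,0),P.min(0),P.max(0),cv2.minAreaRect((P[:,:2]*1000).astype(np.float32)))
E
```

```text
time: 1.27
position: [0.4231, -0.3322, 0.3981]
eef_rot: [0.714, 0.7, 0.001, -0.0]
contact_force: [-1.0, -0.3, -0.7]
finger_gap: 0.0928
[ 0.42311098 -0.33222699  0.39813749] [ 7.13841059e-01  7.00307368e-01  5.89923240e-04 -4.30632024e-04]
2698 [ 0.41986061 -0.32634276  0.25915381] [ 0.41068548 -0.4078694   0.2533485 ] [ 0.42857277 -0.26001063  0.26205191] ((419.5377197265625, -333.9199523925781), (147.76255798339844, 15.879350662231445), 89.10870361328125)
```

View pics/w1.png

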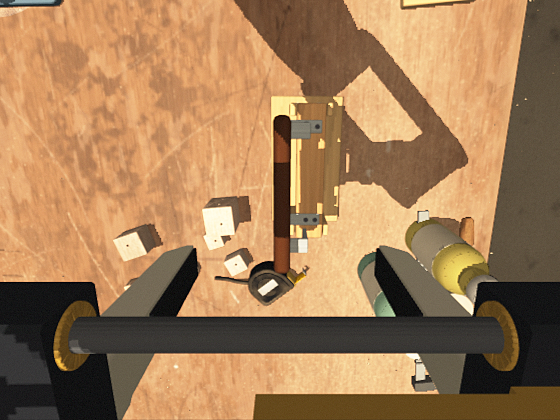

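```bash
python3 - <<'E'
import numpy as np
C=np.load("pics/C.npy"); ok=np.zeros(C.shape[:2],bool); ok[150:230,385:475]=1
ok&=C[...,2]<.6
for lo in np.arange(.04,.3,.04):
    m=ok&(C[...,2]>lo)&(C[...,2]<lo+.04)
    if m.sum(): print(round(lo,2),m.sum(),C[m].min(0).round(3),C[m].max(0).round(3))
E
python3 go.py .4203 -.3340 .229 88.9
```

```text
0.04 378 [ 0.548 -0.604  0.04 ] [ 0.718 -0.436  0.08 ]
0.08 724 [ 0.548 -0.606  0.08 ] [ 0.717 -0.435  0.12 ]
0.12 693 [ 0.547 -0.559  0.12 ] [ 0.693 -0.435  0.16 ]
0.16 197 [ 0.559 -0.544  0.16 ] [ 0.675 -0.446  0.2  ]
0.2 409 [ 0.562 -0.551  0.201] [ 0.681 -0.449  0.217]
t 1.32 pos [ 0.4215 -0.3337  0.3981] F [-1.31  0.36 -0.97] gap 0.0928
shift [-0.0004 -0.001   0.1691] turn [-0.05 -0.04 -0.14]
```

```bash
cat > look.py <<'E'
from cell import arm, vision
import cv2, numpy as np, sys
from h import *
o=arm.get_obs(); p,d=vision.read_camera("wrist"); cv2.imwrite(f"pics/{sys.argv[1]}.png",p)
C=cloud("wrist",d,(o["position"],o["eef_rot"])); np.save(f"pics/{sys.argv[1]}C.npy",C)
o2=arm.get_obs(); print(o["position"],o2["position"])
E
python3 -m inch '[[[0,0,0.06,0,0,0,0],[0,0,0.06,0,0,0,0],[0,0,0.06,0,0,0,0]]]'
python3 look.py w2; python3 - <<'E'
import numpy as np,cv2
C=np.load("pics/w2C.npy")
m=(C[...,2]>.25)&(C[...,2]<.27); m[270:]=0
P=C[m]; print(len(P),np.median(P,0),cv2.minAreaRect((P[:,:2]*1000).astype(np.float32)))
A=np.polyfit(P[:,1],P[:,0],1);print(np.polyval(A,-.334),np.degrees(A[0]))
E
python3 go.py .4203 -.3340 .229 88.9
```

```text
time: 1.7
position: [0.4202, -0.3369, 0.341]
eef_rot: [0.717, 0.697, -0.0, 0.002]
contact_force: [0.8, -0.1, 1.1]
finger_gap: 0.0929
[ 0.42018738 -0.33685105  0.34101998] [ 0.42077542 -0.33723944  0.34200708]
3401 [ 0.42017642 -0.3144673   0.25913656] ((420.078369140625, -321.615234375), (122.75740051269531, 15.999531745910645), 88.62384033203125)
0.41974336342432017 1.4442788125854176
t 1.75 pos [ 0.4208 -0.3372  0.342 ] F [ 1.28 -0.84  0.67] gap 0.0928
shift [ 0.0037 -0.001   0.113 ] turn [ 0.2   0.25 -0.46]
```

```bash
python3 -m inch '[[[0.002,0,0.04,0,0,-0.3,0],[0.002,0,0.08,0,0,-0.3,0],[0.002,0,0.113,0,0,-0.3,0],[0.002,0,0.113,0,0,-0.3,0]]]'; python3 go.py .4203 -.3340 .229 88.9
```

```text
time: 2.25
position: [0.4204, -0.334, 0.2262]
eef_rot: [0.715, 0.7, -0.0, -0.0]
contact_force: [-0.5, -1.2, -0.2]
finger_gap: 0.0927
t 2.25 pos [ 0.4204 -0.334   0.2262] F [-0.46 -1.15 -0.16] gap 0.0927
shift [-0.     -0.0001 -0.0028] turn [-0.01 -0.   -0.11]
```

```bash
python3 -m inch '[[[0,0,0,0,0,0,255],[0,0,0,0,0,0,255],[0,0,0,0,0,0,255],[0,0,0,0,0,0,255],[0,0,0,0,0,0,255]]]';python3 -m inch '[[[0,0,0,0,0,0,255],[0,0,0,0,0,0,255]]]'
```

```text
time: 2.88
position: [0.4204, -0.3331, 0.2258]
eef_rot: [0.714, 0.7, -0.0, 0.0]
contact_force: [-0.1, 1.1, -0.6]
finger_gap: 0.0476
time: 3.12
position: [0.4203, -0.3331, 0.2256]
eef_rot: [0.714, 0.7, 0.0, -0.0]
contact_force: [0.4, -0.4, 0.0]
finger_gap: 0.0274
```

```bash
python3 -m inch '[[[0,0,0,0,0,0,255],[0,0,0,0,0,0,255],[0,0,0,0,0,0,255],[0,0,0,0,0,0,255]]]'
```

```text
time: 3.62
position: [0.4202, -0.333, 0.2255]
eef_rot: [0.714, 0.7, -0.0, -0.0]
contact_force: [0.4, 0.3, -1.9]
finger_gap: 0.0157
```

```bash
python3 -m inch '[[[0,0,-0.005,0,0,0,255],[0,0,-0.02,0,0,0,255],[0,0,-0.04,0,0,0,255],[0,0,-0.06,0,0,0,255],[0,0,-0.08,0,0,0,255]]]'; python3 -m inch '[[[0,0,-0.02,0,0,0,255],[0,0,-0.035,0,0,0,255],[0,0,-0.042,0,0,0,255],[0,0,-0.042,0,0,0,255]]]'; python3 - <<'E'
from cell import vision
import cv2
p,d=vision.read_camera("scene"); cv2.imwrite("pics/s2.png",p)
E
python3 look.py w3
```

```text
time: 4.25
position: [0.4204, -0.3332, 0.3075]
eef_rot: [0.714, 0.7, -0.0, 0.001]
contact_force: [0.3, -0.5, -2.0]
finger_gap: 0.0163
time: 4.75
position: [0.4204, -0.3332, 0.348]
eef_rot: [0.714, 0.7, -0.0, 0.0]
contact_force: [0.1, 0.2, -3.1]
finger_gap: 0.0156
[ 0.42029756 -0.3330125   0.34732089] [ 0.42015843 -0.33286214  0.346932  ]
```

View pics/s2.png

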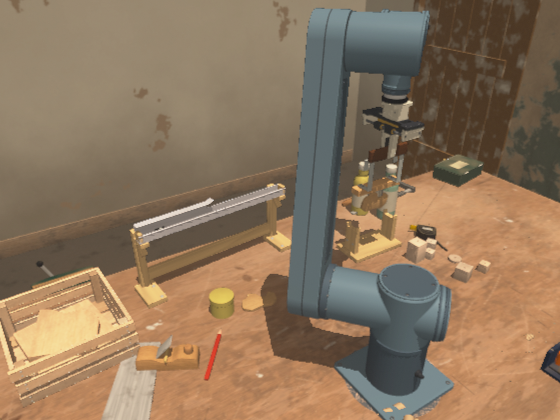

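View pics/w3.png

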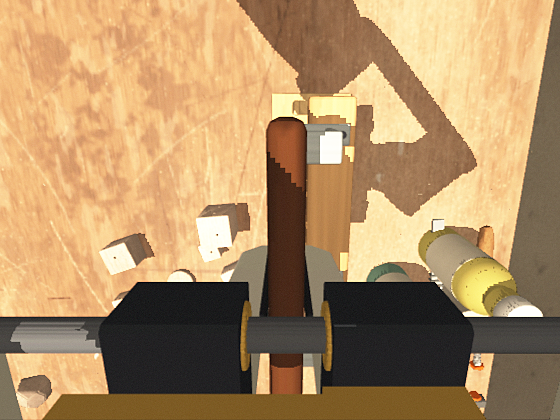

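```bash
python3 go.py .5124 .0467 .340 94.3; python3 -m inch '[[[0.02,0.003,0,0,0,0,255],[0.055,0.01,0,0,0,-1,255],[0.1,0.02,0,0,0,-2,255],[0.145,0.03,0,0,0,-3,255],[0.19,0.04,0,0,0,-3,255]]]';python3 go.py .5124 .0467 .340 94.3;
```

```text
t 4.85 pos [ 0.4202 -0.3329  0.3469] F [ 0.73 -0.22 -3.72] gap 0.0159
shift [0.3814 0.0845 0.0073] turn [-0.05 -0.06 -5.47]
time: 5.48
position: [0.4639, -0.1412, 0.3473]
eef_rot: [0.696, 0.718, 0.0, -0.001]
contact_force: [0.8, -0.1, -2.7]
finger_gap: 0.0157
t 5.47 pos [ 0.4639 -0.1412  0.3473] F [ 0.76 -0.06 -2.69] gap 0.0157
shift [0.1862 0.0546 0.0074] turn [-0.03 -0.06 -2.44]
```

```bash
python3 -m inch '[[[0.045,0.013,0,0,0,-1,255],[0.09,0.026,0,0,0,-2,255],[0.135,0.04,0,0,0,-2.4,255],[0.17,0.05,0,0,0,-2.4,255],[0.186,0.0546,0.004,0,0,-2.4,255]]]';python3 -m inch '[[[0,0,0,0,0,0,255],[0,0,0,0,0,0,255]]]'; python3 go.py .5124 .0467 .340 94.3; python3 look.py w4;  python3 - <<'E'
from cell import vision
import cv2,numpy as np
for n in("scene","top"):
    p,d=vision.read_camera(n); cv2.imwrite(f"pics/{n}4.png",p); np.save(f"pics/{n}4d.npy",d)
E
```

```text
time: 6.1
position: [0.5123, 0.0465, 0.3434]
eef_rot: [0.679, 0.734, 0.0, -0.0]
contact_force: [-0.4, -0.7, -2.5]
finger_gap: 0.0159
time: 6.35
position: [0.5125, 0.0429, 0.3435]
eef_rot: [0.681, 0.733, -0.0, -0.0]
contact_force: [0.7, 0.4, -2.8]
finger_gap: 0.0158
t 6.35 pos [0.5125 0.0429 0.3435] F [ 0.68  0.38 -2.81] gap 0.0158
shift [0.0038 0.0002 0.0035] turn [-0.04  0.03 -0.1 ]
[0.51248169 0.04288118 0.34346081] [0.51258022 0.04263373 0.34361259]
```

View pics/w4.png

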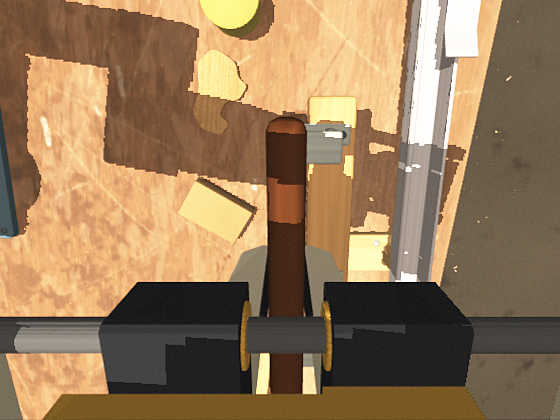

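View pics/scene4.png

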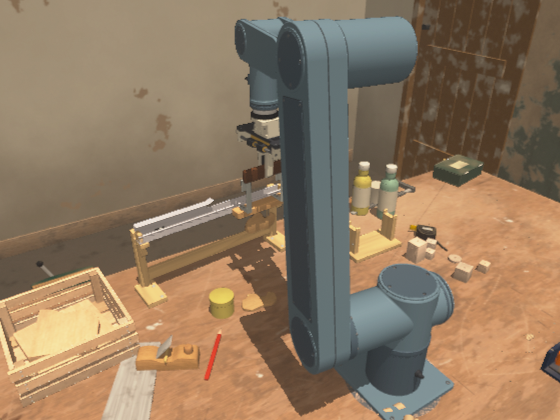

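View pics/top4.png

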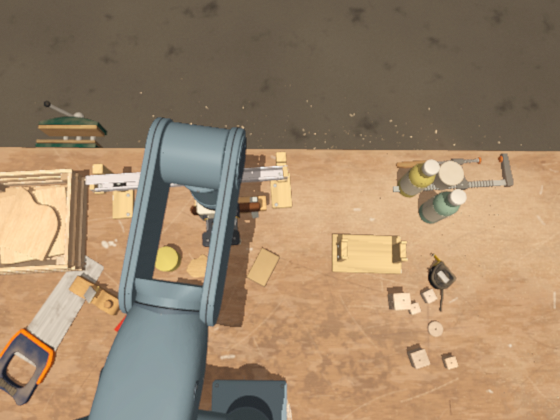

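```bash
python3 - <<'E'
import numpy as np,cv2
C=np.load("pics/w4C.npy")
psi=np.radians(4.3); ex=np.array([np.cos(psi),np.sin(psi)]); ey=np.array([-np.sin(psi),np.cos(psi)])
L=C[...,:2]-np.array([.6198,.152]); X=L@ex*1e3; Y=L@ey*1e3; Z=C[...,2]*1e3
for v in (150,170,190,210,230,250,270):
    r=[(u,round(X[v,u],1),round(Y[v,u]),round(Z[v,u])) for u in range(386,460,4)]
    a=np.where((Z[v]>213)&(Z[v]<224)&(np.arange(560)>385)&(X[v]<0))[0]
    f=np.where((Z[v]>196)&(Z[v]<204)&(np.arange(560)>385))[0]
    b=np.where((Z[v]>222)&(Z[v]<232)&(X[v]>5)&(np.arange(560)>385))[0]
    print(v,"lip",X[v,a].min().round(1) if len(a) else None,X[v,a].max().round(1) if len(a) else None,"floor",X[v,f].min().round(1) if len(f) else None,X[v,f].max().round(1) if len(f) else None,"back",(X[v,b].min().round(1),X[v,b].max().round(1),Z[v,b].mean().round(1)) if len(b) else None)
# carrier
m=np.zeros(Z.shape,bool); m[110:280,255:360]=1
g=m&(Z>365)&(Z<400); print("bar",Z[g].mean(),X[g].min(),X[g].max(),Y[g].max(), np.polyfit(Y[g],X[g],1))
h=m&(Z>325)&(Z<350); print("hook",h.sum(),np.median(Z[h]),X[h].min(),X[h].max(),Y[h].min(),Y[h].max())
b=m&(Z>225)&(Z<255); print("batten",b.sum(),np.median(Z[b]),X[b].min(),X[b].max(),Y[b].max(),np.polyfit(Y[b],X[b],1))
E
```

```text
150 lip -13.8 -10.3 floor -12.9 13.7 back (np.float64(13.2), np.float64(15.4), np.float64(225.3))
170 lip -13.3 -10.7 floor -13.1 13.6 back (np.float64(13.1), np.float64(15.3), np.float64(225.3))
190 lip -14.0 -10.2 floor -13.0 13.6 back (np.float64(13.1), np.float64(15.6), np.float64(225.5))
210 lip -14.0 -8.7 floor -12.9 13.4 back (np.float64(12.9), np.float64(14.8), np.float64(225.4))
230 lip -14.2 -9.1 floor -12.7 13.7 back (np.float64(13.3), np.float64(16.0), np.float64(224.7))
250 lip -13.6 -9.3 floor -12.7 14.1 back (np.float64(13.6), np.float64(15.3), np.float64(224.9))
270 lip -13.5 -8.9 floor -13.0 13.4 back (np.float64(13.0), np.float64(16.0), np.float64(225.1))
bar 376.39459913836487 -128.57322373557952 -91.22320191101716 -27.389307654474703 [-6.30033431e-02 -1.17668749e+02]
hook 1299 339.72973974886463 -130.21121441640517 -87.10018875735318 -92.207179140102 -28.09539869755532
batten 5647 242.73492638435363 -101.1899651437188 -61.70767279731508 -24.796801541288538 [-1.68587056e-02 -8.05481136e+01]
```

```bash
python3 -m inch '[[[0.003,0,0.015,0,0,0,255],[0.003,0,0.035,0,0,0,255],[0.003,0,0.055,0,0,0,255],[0.003,0,0.066,0,0,0,255],[0.003,0,0.066,0,0,0,255]]]'; python3 look.py w5; python3 - <<'E'
import numpy as np
C=np.load("pics/w5C.npy")
psi=np.radians(4.3); ex=np.array([np.cos(psi),np.sin(psi)]); ey=np.array([-np.sin(psi),np.cos(psi)])
L=C[...,:2]-np.array([.6198,.152]); X=L@ex*1e3; Y=L@ey*1e3; Z=C[...,2]*1e3
for v in (150,190,230,260):
    a=np.where((Z[v]>213)&(Z[v]<224)&(np.arange(560)>385)&(abs(X[v]+10)<8))[0]
    b=np.where((Z[v]>222)&(Z[v]<232)&(abs(X[v]-14)<5)&(np.arange(560)>385))[0]
    print(v,Y[v,a].mean().round(),"lip",X[v,a].min().round(1),X[v,a].max().round(1),Z[v,a].max().round(1),"back",X[v,b].min().round(1),X[v,b].max().round(1))
m=np.zeros(Z.shape,bool); m[80:280,255:360]=1
for nm,lo,hi in(("bar",300,325),("hook",264,282),("batten",168,184)):
    g=m&(Z>lo)&(Z<hi); print(nm,g.sum(),np.median(Z[g]),np.percentile(X[g],[1,50,99]),Y[g].max())
E
```

```text
time: 7.12
position: [0.512, 0.0466, 0.2766]
eef_rot: [0.681, 0.733, -0.001, -0.001]
contact_force: [-0.4, -0.0, -2.8]
finger_gap: 0.0156
[0.51198406 0.04662129 0.27655081] [0.5125426  0.04659265 0.27751728]
150 -46.0 lip -13.9 -9.8 221.2 back 13.2 16.0
190 -72.0 lip -14.2 -9.8 220.9 back 13.1 15.2
230 -100.0 lip -13.8 -9.6 220.9 back 12.5 16.4
260 -122.0 lip -13.7 -9.6 221.5 back 13.0 15.7
bar 6909 310.1955568240294 [-126.32029666 -114.31702536  -94.05732613] -23.663534892921284
hook 1274 272.84630112820264 [-128.44634138  -97.1419921   -87.72237836] -24.320511159306843
batten 6231 175.745742213627 [-98.40917985 -78.41096955 -62.89811386] -10.926130557067188
```

View pics/w5.png

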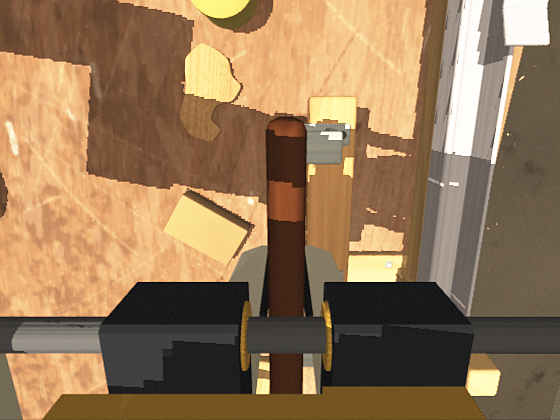

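```bash
python3 -m inch '[[[0,0.02,0,0,0,0,255],[0,0.045,0,0,0,0,255],[0,0.07,0,0,0,0,255],[0,0.085,0,0,0,0,255],[0,0.092,0,0,0,0,255]]]'; python3 -m inch '[[[0,0,0,0,0,0,255],[0,0,0,0,0,0,255]]]'; python3 look.py w6; python3 - <<'E'
import numpy as np
from cell import vision
import cv2
p,d=vision.read_camera("scene"); cv2.imwrite("pics/scene6.png",cv2.resize(p[130:290,110:330],None,fx=3.6,fy=3.6))
C=np.load("pics/w6C.npy")
psi=np.radians(4.3); ex=np.array([np.cos(psi),np.sin(psi)]); ey=np.array([-np.sin(psi),np.cos(psi)])
L=C[...,:2]-np.array([.6198,.152]); X=L@ex*1e3; Y=L@ey*1e3; Z=C[...,2]*1e3
for v in (20,40,60,80,100):
    b=np.where((Z[v]>213)&(Z[v]<232)&(abs(X[v])<20))[0]
    print(v,[(u,X[v,u].round(1),Y[v,u].round(),Z[v,u].round()) for u in b[::4]])
m=np.zeros(Z.shape,bool); m[80:280,255:360]=1
for nm,lo,hi in(("bar",300,325),("hook",264,282)):
    g=m&(Z>lo)&(Z<hi); print(nm,g.sum(),np.median(Z[g]),np.percentile(X[g],[1,50,99]),Y[g].max())
E
```

```text
time: 7.8
position: [0.6054, 0.0534, 0.2781]
eef_rot: [0.681, 0.733, 0.0, 0.0]
contact_force: [0.1, -0.0, -2.5]
finger_gap: 0.0156
time: 8.05
position: [0.6039, 0.0535, 0.2779]
eef_rot: [0.68, 0.733, -0.0, 0.0]
contact_force: [-0.4, 0.3, -3.6]
finger_gap: 0.0158
[0.60388414 0.05348382 0.27794899] [0.60389523 0.05350686 0.27799765]
20 [(np.int64(301), np.float64(-13.8), np.float64(30.0), np.float64(220.0)), (np.int64(305), np.float64(-11.5), np.float64(29.0), np.float64(220.0)), (np.int64(309), np.float64(-9.1), np.float64(29.0), np.float64(220.0))]
40 [(np.int64(301), np.float64(-13.7), np.float64(19.0), np.float64(220.0)), (np.int64(305), np.float64(-11.3), np.float64(19.0), np.float64(220.0)), (np.int64(309), np.float64(-8.9), np.float64(19.0), np.float64(219.0))]
60 [(np.int64(301), np.float64(-13.6), np.float64(8.0), np.float64(221.0)), (np.int64(305), np.float64(-11.2), np.float64(8.0), np.float64(221.0)), (np.int64(344), np.float64(13.1), np.float64(9.0), np.float64(214.0)), (np.int64(348), np.float64(13.7), np.float64(7.0), np.float64(226.0)), (np.int64(352), np.float64(16.3),
[... 250 characters left out ...]
(214.0)), (np.int64(347), np.float64(13.7), np.float64(-4.0), np.float64(225.0)), (np.int64(351), np.float64(16.1), np.float64(-4.0), np.float64(226.0))]
100 [(np.int64(300), np.float64(-13.8), np.float64(-15.0), np.float64(218.0)), (np.int64(304), np.float64(-11.5), np.float64(-15.0), np.float64(222.0)), (np.int64(308), np.float64(-8.9), np.float64(-15.0), np.float64(219.0)), (np.int64(346), np.float64(13.7), np.float64(-15.0), np.float64(225.0)), (np.int64(350), np.float64(16.0), np.float64(-15.0), np.float64(226.0))]
bar 6962 311.524553073717 [-34.32116748 -22.23757918  -1.7400204 ] -23.67775390848857
hook 1237 274.2017211912218 [-36.20370483  -4.68384636   4.48699957] -24.398114506040258
```

View pics/w6.png

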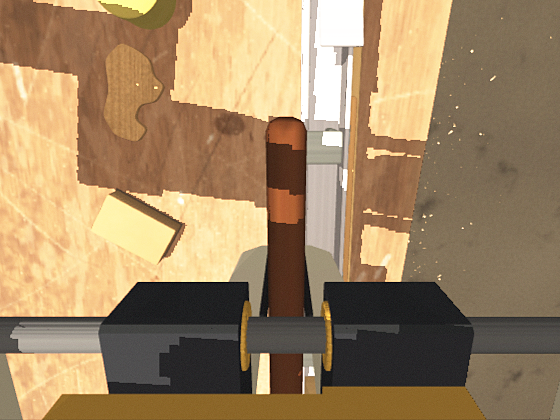

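View pics/scene6.png

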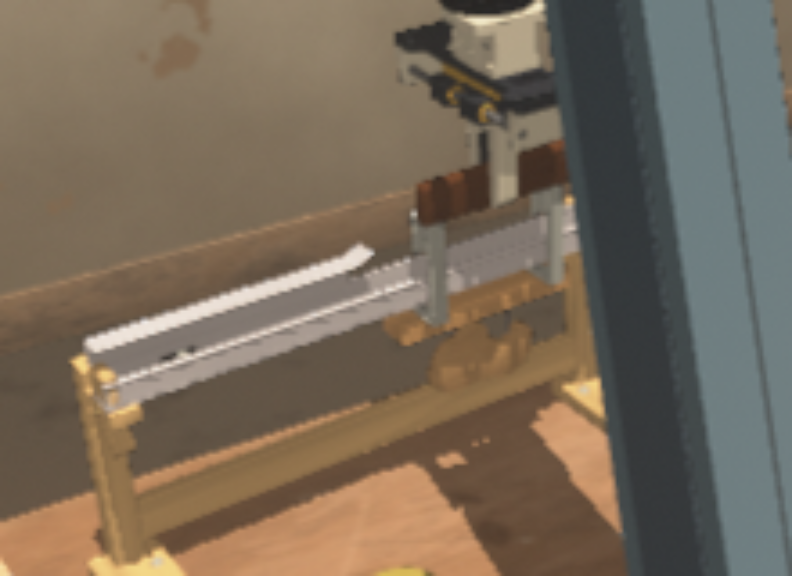

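```bash
python3 -m inch '[[[0,0,0.008,0,0,0,255],[0,0,0.018,0,0,0,255],[0,0,0.026,0,0,0,255],[0,0,0.031,0,0,0,255],[0,0,0.031,0,0,0,255]]]'; python3 -m inch '[[[0,0,0.001,0,0,0,255],[0,0,0.002,0,0,0,255],[0,0,0.003,0,0,0,255]]]'
```

```text
time: 8.78
position: [0.6041, 0.0535, 0.246]
eef_rot: [0.681, 0.733, -0.0, -0.0]
contact_force: [0.1, -0.0, -2.6]
finger_gap: 0.016
time: 9.15
position: [0.6045, 0.0535, 0.2438]
eef_rot: [0.68, 0.733, 0.0, 0.0]
contact_force: [0.4, 0.1, -3.0]
finger_gap: 0.0156
```

```bash
python3 -m inch '[[[0,0,0.0005,0,0,0,255],[0,0,0.001,0,0,0,255],[0,0,0.001,0,0,0,255]]]'; python3 -m inch '[[[0,0,0.0005,0,0,0,255],[0,0,0.001,0,0,0,255],[0,0,0.001,0,0,0,255]]]';python3 -m inch '[[[0,0,0.0005,0,0,0,255],[0,0,0.001,0,0,0,255],[0,0,0.001,0,0,0,255]]]'
```

```text
time: 9.52
position: [0.6043, 0.0535, 0.2426]
eef_rot: [0.68, 0.733, 0.0, -0.0]
contact_force: [0.6, 0.3, -2.6]
finger_gap: 0.016
time: 9.9
position: [0.6043, 0.0535, 0.2416]
eef_rot: [0.681, 0.733, -0.0, -0.0]
contact_force: [-0.1, 0.4, -2.9]
finger_gap: 0.0158
time: 10.28
position: [0.6043, 0.0535, 0.2406]
eef_rot: [0.681, 0.733, -0.0, -0.0]
contact_force: [-0.5, 0.1, -2.8]
finger_gap: 0.016
```

```bash
python3 -m inch '[[[0,0,0.0005,0,0,0,255],[0,0,0.0007,0,0,0,255],[0,0,0.0007,0,0,0,255]]]'; python3 -m inch '[[[0,0,0.0005,0,0,0,255],[0,0,0.0007,0,0,0,255],[0,0,0.0007,0,0,0,255]]]'
```

```text
time: 10.65
position: [0.6044, 0.0535, 0.2404]
eef_rot: [0.68, 0.733, 0.0, 0.0]
contact_force: [-1.7, -0.8, 0.5]
finger_gap: 0.0158
time: 11.02
position: [0.6044, 0.0534, 0.2403]
eef_rot: [0.68, 0.733, 0.0, 0.0]
contact_force: [-3.2, -0.2, 5.1]
finger_gap: 0.0159
```

```bash
python3 -m inch '[[[0,0,-0.0006,0,0,0,255],[0,0,-0.0006,0,0,0,255],[0,0,-0.0006,0,0,0,200],[0,0,-0.0006,0,0,0,150],[0,0,-0.0006,0,0,0,120]]]'; python3 -m inch '[[[0,0,0,0,0,0,80],[0,0,0,0,0,0,80],[0,0,0,0,0,0,80],[0,0,0,0,0,0,80]]]'; python3 look.py w7; python3 - <<'E'
import numpy as np
from cell import vision
import cv2
p,d=vision.read_camera("scene"); cv2.imwrite("pics/scene7.png",cv2.resize(p[130:290,110:330],None,fx=3.6,fy=3.6))
C=np.load("pics/w7C.npy")
psi=np.radians(4.3); ex=np.array([np.cos(psi),np.sin(psi)]); ey=np.array([-np.sin(psi),np.cos(psi)])
L=C[...,:2]-np.array([.6198,.152]); X=L@ex*1e3; Y=L@ey*1e3; Z=C[...,2]*1e3
m=np.zeros(Z.shape,bool); m[80:280,255:360]=1
for nm,lo,hi in(("bar",265,290),("hook",230,244)):
    g=m&(Z>lo)&(Z<hi); print(nm,g.sum(),np.median(Z[g]),np.percentile(X[g],[1,50,99]),Y[g].max())
E
```

```text
time: 11.65
position: [0.6045, 0.0535, 0.2395]
eef_rot: [0.681, 0.733, -0.0, -0.0]
contact_force: [0.4, 0.3, -0.4]
finger_gap: 0.0356
time: 12.15
position: [0.6044, 0.0535, 0.2399]
eef_rot: [0.68, 0.733, 0.0, 0.0]
contact_force: [0.2, 0.6, -0.5]
finger_gap: 0.0638
[0.60436263 0.05348555 0.2398721 ] [0.60439351 0.05350559 0.23991064]
bar 6268 273.9139820295027 [-30.64874905 -22.87006723 -14.9267478 ] -23.722298055874834
hook 1315 236.66468383114804 [-12.87202674  -3.63859332  12.98324216] -23.90575575405809
```

View pics/w7.png

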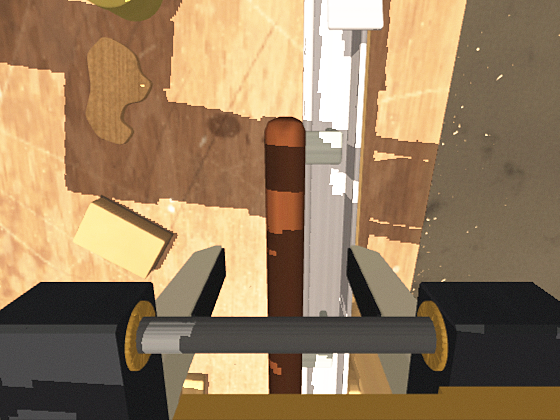

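View pics/scene7.png

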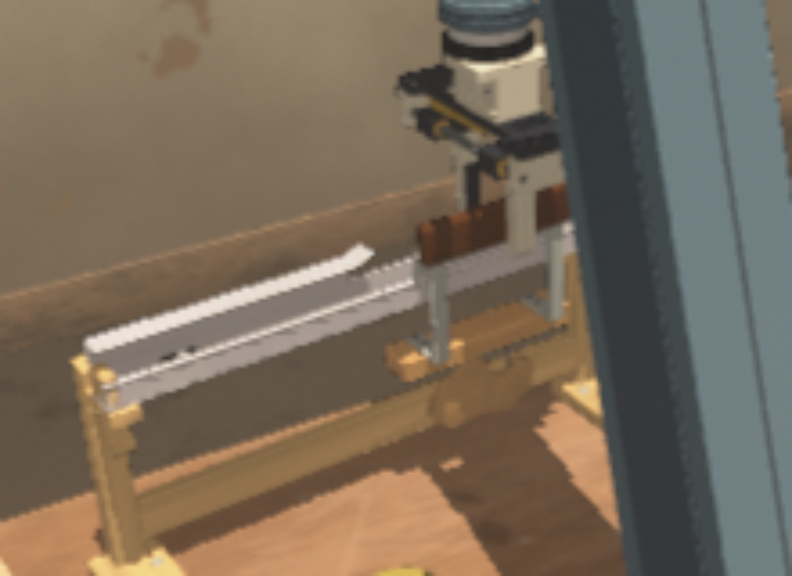

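```bash
python3 -m inch '[[[0,0,-0.01,0,0,0,80],[0,0,-0.035,0,0,0,80],[0,0,-0.06,0,0,0,80],[0,0,-0.065,0,0,0,120],[-0.03,0,-0.065,0,0,0,255]]]'; python3 -m inch '[[[-0.03,-0.003,0,0,0,0,255],[-0.06,-0.006,0,0,0,0,255],[-0.075,-0.007,0,0,0,0,255],[-0.078,-0.007,0,0,0,0,255],[-0.078,-0.007,0,0,0,0,255]]]'; python3 -m inch '[[[0,0,0,0,0,0,255],[0,0,0,0,0,0,255],[0,0,0,0,0,0,255]]]'; python3 look.py w8; python3 - <<'E'
import numpy as np
from cell import arm
psi=np.radians(4.3); ex=np.array([np.cos(psi),np.sin(psi)]); ey=np.array([-np.sin(psi),np.cos(psi)])
C=np.load("pics/w8C.npy")
L=C[...,:2]-np.array([.6198,.152]); X=L@ex*1e3; Y=L@ey*1e3; Z=C[...,2]*1e3
m=np.zeros(Z.shape,bool); m[0:300,200:400]=1
g=m&(Z>268)&(Z<282); print("bar",g.sum(),np.median(Z[g]),np.percentile(X[g],[1,50,99]),np.percentile(Y[g],[0,1,99,100]))
p=arm.get_obs()["position"]; q=p[:2]-np.array([.6198,.152]); print("tcp rail",q@ex*1e3,q@ey*1e3,p[2])
E
```

```text
time: 12.88
position: [0.6066, 0.0249, 0.3054]
eef_rot: [0.679, 0.734, 0.001, 0.0]
contact_force: [0.0, 0.4, 0.0]
finger_gap: 0.0482
time: 13.5
position: [0.6053, -0.0541, 0.3047]
eef_rot: [0.68, 0.733, 0.0, -0.0]
contact_force: [0.0, -0.8, -0.5]
finger_gap: 0.0014
time: 13.88
position: [0.6054, -0.0542, 0.305]
eef_rot: [0.68, 0.733, 0.0, 0.0]
contact_force: [-0.3, -0.4, 0.1]
finger_gap: 0.0005
[ 0.60537324 -0.05423904  0.30495037] [ 0.60537162 -0.05436377  0.30488927]
bar 5441 274.1238296127177 [-30.33795806 -22.67300825 -14.70218164] [-172.93645856 -170.92227634  -75.48400448  -73.65709276]
tcp rail -29.860663364771696 -204.70106589088567 0.3048892704184173
```

View pics/w8.png

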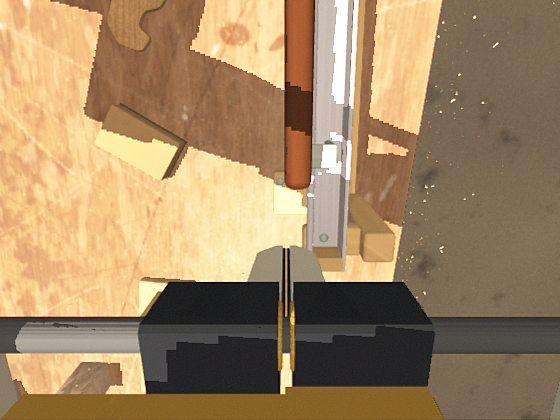

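```bash
python3 -m inch '[[[0,0,0.025,0,0,0,255],[0,0,0.05,0,0,0,255],[0,0,0.061,0,0,0,255],[0.008,0,0.061,0,0,0,255],[0.016,0,0.061,0,0,0,255]]]'; python3 -m inch '[[[0.003,0,0,0,0,0,255],[0.006,0,0,0,0,0,255],[0.009,0,0,0,0,0,255],[0.012,0,0,0,0,0,255],[0.015,0,0,0,0,0,255]]]'
```

```text
time: 14.55
position: [0.6047, -0.0383, 0.245]
eef_rot: [0.681, 0.733, 0.001, 0.001]
contact_force: [0.8, -0.4, 0.7]
finger_gap: 0.0003
time: 15.18
position: [0.6032, -0.024, 0.2441]
eef_rot: [0.681, 0.733, -0.0, 0.0]
contact_force: [-0.7, -2.1, 1.3]
finger_gap: 0.0006
```

```bash
python3 -m inch '[[[0.005,0,0,0,0,0,255],[0.01,0,0,0,0,0,255],[0.015,0,0,0,0,0,255],[0.02,0,0,0,0,0,255],[0.025,0,0,0,0,0,255]]]'; python3 -m inch '[[[0.006,0,0,0,0,0,255],[0.012,0,0,0,0,0,255],[0.018,0,0,0,0,0,255],[0.024,0,0,0,0,0,255],[0.03,0,0,0,0,0,255]]]'; python3 look.py w9
```

```text
time: 15.8
position: [0.6012, 0.0014, 0.2438]
eef_rot: [0.68, 0.733, -0.0, 0.0]
contact_force: [-1.0, -2.3, 0.9]
finger_gap: 0.001
time: 16.42
position: [0.5989, 0.0314, 0.2438]
eef_rot: [0.68, 0.733, -0.0, -0.0]
contact_force: [-0.7, -2.5, 2.1]
finger_gap: 0.0001
[0.59893665 0.03144016 0.24383445] [0.59881682 0.03231013 0.24382008]
```

View pics/w9.png

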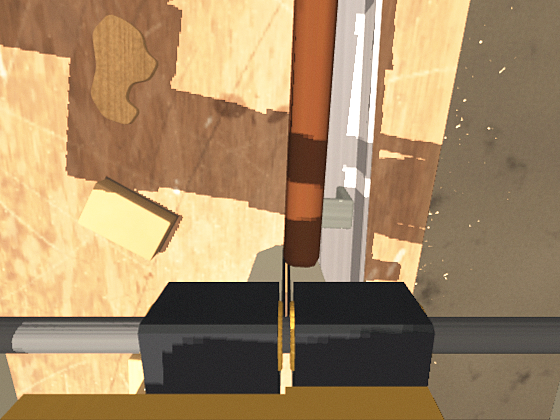

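```bash
for i in 1; do python3 -m inch '[[[0.006,0,0,0,0,0,255],[0.012,0,0,0,0,0,255],[0.018,0,0,0,0,0,255],[0.024,0,0,0,0,0,255],[0.03,0,0,0,0,0,255]]]'; done; python3 -m inch '[[[0.006,0,0,0,0,0,255],[0.012,0,0,0,0,0,255],[0.018,0,0,0,0,0,255],[0.024,0,0,0,0,0,255],[0.03,0,0,0,0,0,255]]]'; python3 - <<'E'
import numpy as np,cv2
from cell import arm,vision
psi=np.radians(4.3); ex=np.array([np.cos(psi),np.sin(psi)]); ey=np.array([-np.sin(psi),np.cos(psi)])
p=arm.get_obs()["position"]; q=p[:2]-np.array([.6198,.152]); print("tcp rail",q@ex*1e3,q@ey*1e3,p[2])
p,d=vision.read_camera("scene"); cv2.imwrite("pics/scene9.png",cv2.resize(p[130:290,110:330],None,fx=3.6,fy=3.6))
E
```

```text
time: 17.1
position: [0.5967, 0.0614, 0.2438]
eef_rot: [0.68, 0.733, -0.0, -0.0]
contact_force: [0.6, -2.2, 1.4]
finger_gap: 0.0003
time: 17.73
position: [0.5945, 0.0913, 0.2438]
eef_rot: [0.68, 0.733, -0.0, -0.0]
contact_force: [-0.5, -1.7, 1.2]
finger_gap: 0.0007
tcp rail -29.753598667805086 -58.666424003822826 0.24383391625306622
```

View pics/scene9.png

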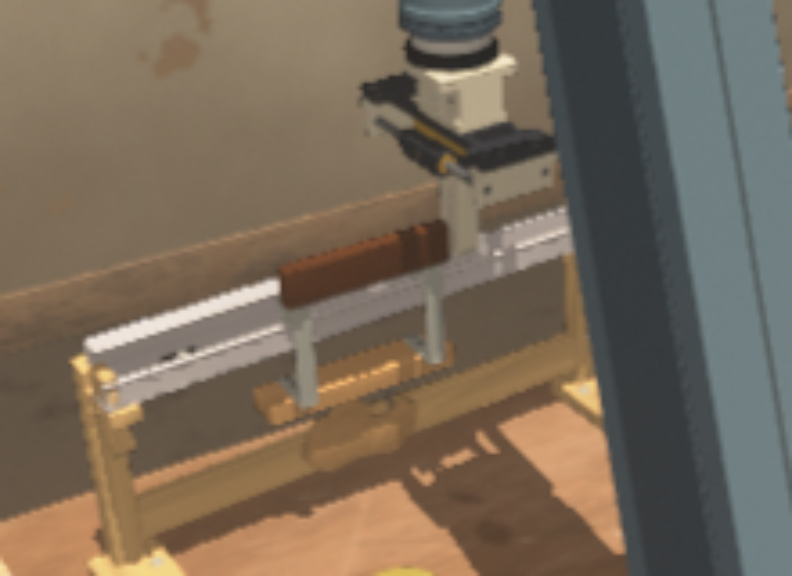

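```bash
python3 -m inch '[[[0.006,0,0,0,0,0,255],[0.012,0,0,0,0,0,255],[0.018,0,0,0,0,0,255],[0.024,0,0,0,0,0,255],[0.03,0,0,0,0,0,255]]]'; python3 -m inch '[[[0.006,0,0,0,0,0,255],[0.012,0,0,0,0,0,255],[0.018,0,0,0,0,0,255],[0.024,0,0,0,0,0,255],[0.03,0,0,0,0,0,255]]]'; python3 -m inch '[[[0.002,0,0,0,0,0,255],[0.004,0,0,0,0,0,255],[0.006,0,0,0,0,0,255],[0.007,0,0,0,0,0,255],[0.008,0,0,0,0,0,255]]]'
```

```text
time: 18.4
position: [0.5923, 0.1212, 0.2438]
eef_rot: [0.681, 0.733, -0.0, -0.0]
contact_force: [-0.1, -2.9, 0.1]
finger_gap: 0.0005
time: 19.02
position: [0.5901, 0.1511, 0.2439]
eef_rot: [0.681, 0.733, 0.0, -0.0]
contact_force: [-0.0, -1.8, 1.5]
finger_gap: 0.0005
time: 19.65
position: [0.5895, 0.1586, 0.2438]
eef_rot: [0.681, 0.733, -0.0, -0.0]
contact_force: [-1.0, -2.2, 0.1]
finger_gap: 0.0001
```

```bash
python3 -m inch '[[[0.001,0,0,0,0,0,255],[0.002,0,0,0,0,0,255],[0.003,0,0,0,0,0,255]]]'; python3 -m inch '[[[0.0005,0,0,0,0,0,255],[0.001,0,0,0,0,0,255]]]'; python3 -m inch '[[[0.0005,0,0,0,0,0,255],[0.001,0,0,0,0,0,255]]]'
```

```text
time: 20.02
position: [0.5893, 0.1617, 0.2438]
eef_rot: [0.681, 0.733, -0.0, -0.0]
contact_force: [-0.6, -1.8, 1.3]
finger_gap: 0.0004
time: 20.27
position: [0.5892, 0.1627, 0.2439]
eef_rot: [0.68, 0.733, -0.0, -0.0]
contact_force: [-0.7, -2.7, 1.3]
finger_gap: 0.0005
time: 20.52
position: [0.5892, 0.1636, 0.2439]
eef_rot: [0.68, 0.733, -0.0, 0.0]
contact_force: [0.0, -3.4, 1.6]
finger_gap: 0.0007
```

```bash
python3 -m inch '[[[0.0005,0,0,0,0,0,255],[0.001,0,0,0,0,0,255]]]'; python3 -m inch '[[[0.0005,0,0,0,0,0,255],[0.001,0,0,0,0,0,255]]]'
```

```text
time: 20.78
position: [0.5892, 0.1638, 0.2439]
eef_rot: [0.681, 0.733, -0.001, 0.001]
contact_force: [-0.7, -7.0, 1.3]
finger_gap: 0.0003
time: 21.02
position: [0.5891, 0.1639, 0.244]
eef_rot: [0.681, 0.732, -0.001, 0.001]
contact_force: [-0.6, -8.8, 2.1]
finger_gap: 0.0003
```

```bash
python3 -m inch '[[[0,0,0,0,0,0,255],[0,0,0,0,0,0,255],[-0.001,0,0,0,0,0,255],[-0.004,0,0,0,0,0,255],[-0.01,0,0,0,0,0,255]]]'; python3 -m inch '[[[-0.02,0,0,0,0,0,255],[-0.03,0,0,0,0,0,255],[-0.03,0,-0.03,0,0,0,255],[-0.03,0,-0.07,0,0,0,255],[-0.03,0,-0.07,0,0,0,255]]]'; python3 -m inch '[[[0,0,0,0,0,0,255],[0,0,0,0,0,0,255]]]'; python3 look.py w10; python3 - <<'E'
import numpy as np,cv2
from cell import vision
p,d=vision.read_camera("scene"); cv2.imwrite("pics/scene10.png",cv2.resize(p[160:320,90:310],None,fx=3.6,fy=3.6))
psi=np.radians(4.3); ex=np.array([np.cos(psi),np.sin(psi)]); ey=np.array([-np.sin(psi),np.cos(psi)])
C=np.load("pics/w10C.npy")
L=C[...,:2]-np.array([.6198,.152]); X=L@ex*1e3; Y=L@ey*1e3; Z=C[...,2]*1e3
m=np.zeros(Z.shape,bool); m[0:300,200:400]=1
g=m&(Z>268)&(Z<282); print("bar",g.sum(),np.median(Z[g]),np.percentile(X[g],[1,50,99]),np.percentile(Y[g],[0,1,99,100]),np.degrees(np.polyfit(Y[g],X[g],1)[0]))
E
```

```text
time: 21.65
position: [0.5896, 0.1563, 0.2437]
eef_rot: [0.68, 0.733, 0.0, -0.0]
contact_force: [-0.1, -0.6, 0.4]
finger_gap: 0.0004
time: 22.28
position: [0.5937, 0.1251, 0.3177]
eef_rot: [0.681, 0.732, 0.003, 0.003]
contact_force: [0.2, 0.1, -0.5]
finger_gap: 0.0004
time: 22.52
position: [0.5913, 0.1255, 0.3123]
eef_rot: [0.681, 0.733, -0.001, -0.001]
contact_force: [1.2, -0.6, 0.8]
finger_gap: 0.0005
[0.59134339 0.1255208  0.31228477] [0.59140908 0.12558247 0.31237142]
bar 4460 273.7276681242496 [-29.76671694 -21.08462603 -12.25149732] [ 23.36014424  25.19887407 107.0301161  108.44771297] 2.4023807086314504
```

View pics/w10.png

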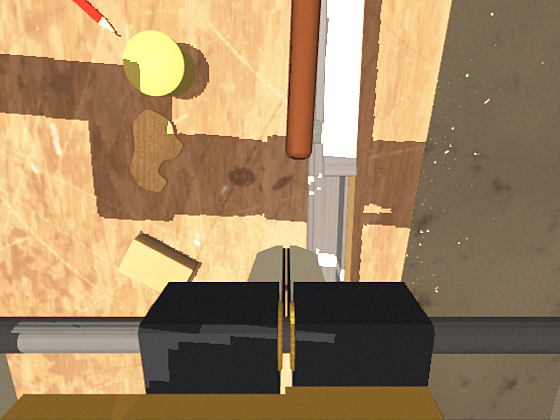

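View pics/scene10.png

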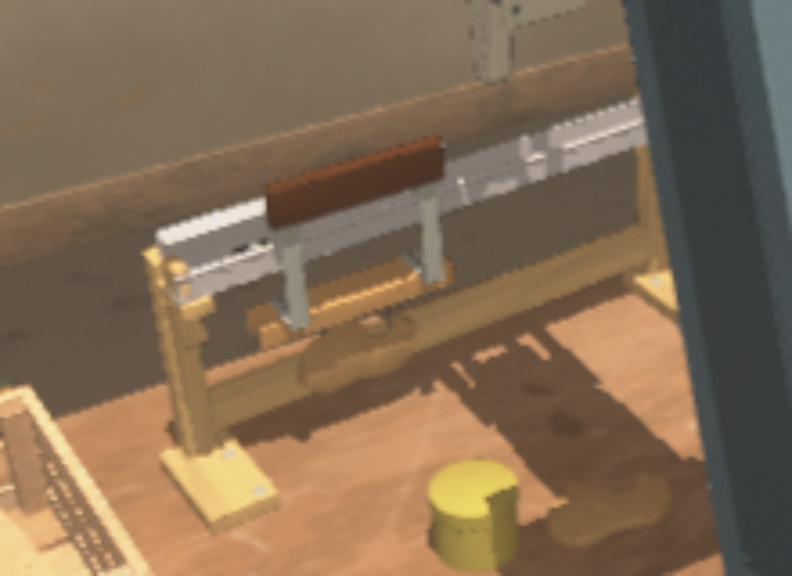

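```bash
python3 -m inch '[[[-0.04,0,-0.03,0,0,0,255],[-0.09,-0.03,-0.05,0,0,0,255],[-0.14,-0.08,-0.05,0,0,0,255],[-0.19,-0.13,-0.05,0,0,0,255],[-0.24,-0.17,-0.05,0,0,0,255]]]'; python3 -m inch '[[[0,0,0,0,0,0,255],[0,0,0,0,0,0,255]]]'; python3 - <<'E'
import numpy as np,cv2
from cell import vision
from h import *
p,d=vision.read_camera("top"); cv2.imwrite("pics/top11f.png",p); cv2.imwrite("pics/top11.png",cv2.resize(p[155:205,85:195],None,fx=7,fy=7,interpolation=cv2.INTER_NEAREST))
C=cloud("top",d); np.save("pics/C11.npy",C)
C0=np.load("pics/C.npy"); p0=cv2.imread("pics/top0.png")
cv2.imwrite("pics/cmp.png",np.vstack([p0[220:330,80:330],p[220:330,80:330]]))
psi=np.radians(4.3); ex=np.array([np.cos(psi),np.sin(psi)]); ey=np.array([-np.sin(psi),np.cos(psi)])
L=C[...,:2]-np.array([.6198,.152]); X=L@ex*1e3; Y=L@ey*1e3; Z=C[...,2]*1e3
r=np.zeros(Z.shape,bool); r[155:205,85:195]=1
g=r&(Z>262)&(Z<285); print("bar",g.sum(),np.median(Z[g]),np.percentile(X[g],[1,50,99]),Y[g].min(),Y[g].max(),np.degrees(np.polyfit(Y[g],X[g],1)[0]))
E
```

```text
time: 23.25
position: [0.449, -0.1125, 0.3634]
eef_rot: [0.68, 0.733, -0.0, -0.0]
contact_force: [0.2, -0.2, -0.1]
finger_gap: 0.0005
time: 23.5
position: [0.4507, -0.1115, 0.3637]
eef_rot: [0.681, 0.732, 0.0, -0.0]
contact_force: [0.3, 0.4, 0.3]
finger_gap: 0.0002
bar 439 272.4539096767551 [-28.94762499 -20.40843584  -9.5887975 ] 22.237012445386064 170.3185013420835 2.4184890363084377
```

View pics/top11.png

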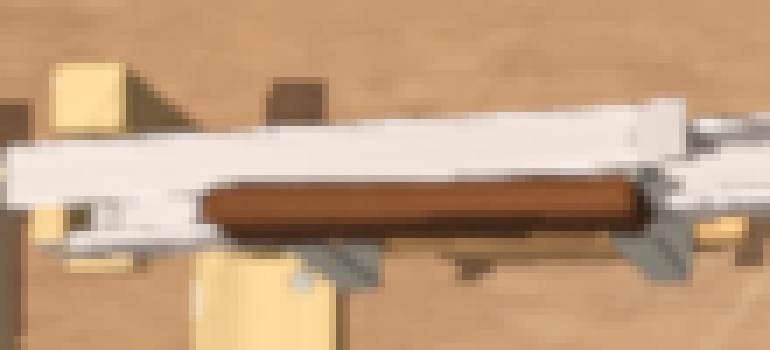

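View pics/cmp.png

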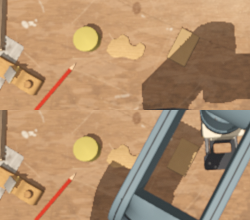

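```bash
python3 go.py .4775 .3117 .33 94.3; python3 -m inch '[[[0.05,0,0,0,0,0,255],[0.11,-0.002,0,0,0,0,255],[0.17,-0.003,0,0,0,0,255],[0.23,-0.004,0,0,0,0,255],[0.29,-0.005,0,0,0,0,255]]]'; python3 go.py .4775 .3117 .33 94.3
```

```text
t 23.55 pos [ 0.4511 -0.1109  0.3636] F [ 0.11  0.23 -0.63] gap 0.0003
shift [0.4195 0.0578 0.0339] turn [ 0.   -0.04 -0.04]
time: 24.18
position: [0.4235, 0.181, 0.3637]
eef_rot: [0.679, 0.734, 0.0, -0.0]
contact_force: [0.6, -1.3, -0.4]
finger_gap: 0.0001
t 24.18 pos [0.4235 0.181  0.3637] F [ 0.63 -1.25 -0.41] gap 0.0001
shift [0.1261 0.0639 0.0337] turn [-0.   -0.02  0.12]
```

```bash
python3 -m inch '[[[0.04,0.02,0,0,0,0,255],[0.09,0.045,0.01,0,0,0,255],[0.126,0.062,0.03,0,0,0,255],[0.126,0.062,0.03,0,0,0,255],[0.126,0.062,0.03,0,0,0,255]]]'; python3 look.py w12; python3 - <<'E'
import numpy as np,cv2
p=cv2.imread("pics/w12.png"); C=np.load("pics/w12C.npy")
psi=np.radians(4.3); ex=np.array([np.cos(psi),np.sin(psi)]); ey=np.array([-np.sin(psi),np.cos(psi)])
L=C[...,:2]-np.array([.6198,.152]); X=L@ex*1e3; Y=L@ey*1e3
m=(abs(X)<15)&(abs(Y-165)<40)&(C[...,2]>.19); v,u=np.where(m); print(u.min(),u.max(),v.min(),v.max())
a=p[max(v.min()-10,0):v.max()+30,max(0,u.min()-50):u.max()+20]; print(a.shape, v.min()-10,u.min()-50); cv2.imwrite("pics/w12c.png",cv2.resize(a,None,fx=5,fy=5,interpolation=cv2.INTER_CUBIC)[:600,:800])
E
```

```text
time: 24.8
position: [0.476, 0.3085, 0.3335]
eef_rot: [0.68, 0.734, -0.001, -0.0]
contact_force: [-0.9, -0.9, 0.3]
finger_gap: 0.0003
[0.47600105 0.30847398 0.33352106] [0.47628617 0.30784411 0.33424262]
412 486 156 280
(164, 144, 3) 146 362
```

View pics/w12.png

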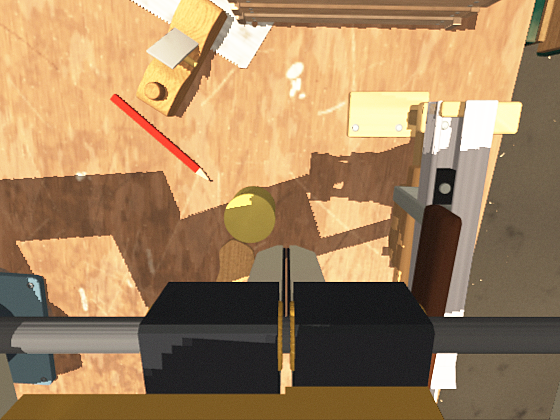

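View pics/w12c.png

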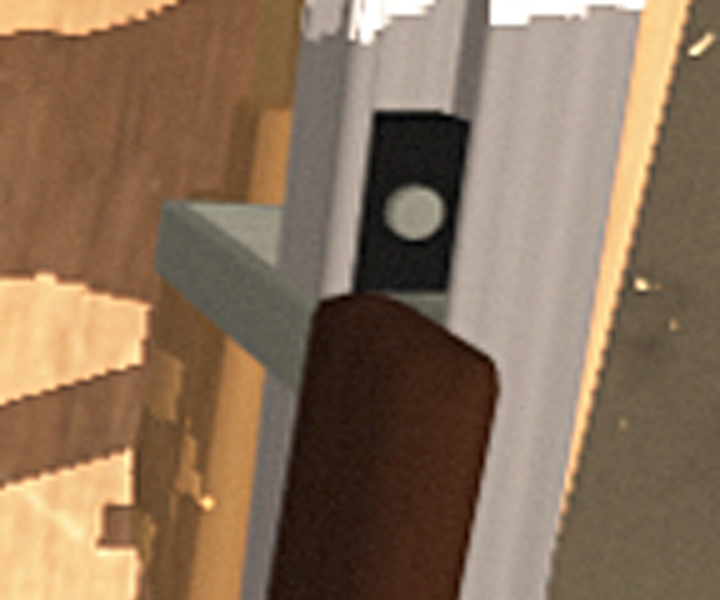

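```bash
python3 - <<'E'
import numpy as np,cv2
C=np.load("pics/w12C.npy"); p=cv2.imread("pics/w12.png")
psi=np.radians(4.3); ex=np.array([np.cos(psi),np.sin(psi)]); ey=np.array([-np.sin(psi),np.cos(psi)])
L=C[...,:2]-np.array([.6198,.152]); X=L@ex*1e3; Y=L@ey*1e3
for u in (441,444,447,449):
    for v in (169,199,201,202,203,204,205,206,207,208,209): print(u,v,X[v,u].round(1),Y[v,u].round(1),(C[v,u,2]*1e3).round(1),p[v,u])
E
```

```text
441 169 0.2 194.9 208.6 [10  9 10]
441 199 0.9 170.0 214.1 [20 21 25]
441 201 1.1 168.3 214.2 [24 26 27]
441 202 1.4 167.3 213.7 [30 31 34]
441 203 1.6 166.4 213.7 [22 21 23]
441 204 2.0 165.3 212.9 [48 56 60]
441 205 6.6 161.7 203.2 [ 83  94 102]
441 206 -13.8 173.1 247.3 [17 28 46]
441 207 -14.7 172.9 249.5 [11 21 44]
441 208 -15.7 172.9 252.0 [21 29 49]
441 209 -16.9 172.8 254.6 [22 28 51]
444 169 2.0 195.1 210.3 [7 4 6]
444 199 3.3 170.1 214.5 [21 24 28]
444 201 4.1 168.1 213.3 [27 28 29]
444 202 4.0 167.3 213.8 [27 26 28]
444 203 4.3 166.3 213.4 [25 21 25]
444 204 4.9 165.1 212.2 [50 59 59]
444 205 6.1 163.6 210.1 [ 88 101 103]
444 206 5.8 163.0 211.0 [82 90 95]
444 207 6.5 161.7 209.6 [49 56 68]
444 208 -14.0 173.2 253.1 [15 22 46]
444 209 -14.8 173.0 255.0 [20 27 47]
447 169 5.2 194.9 208.8 [4 8 6]
447 199 5.5 170.3 215.3 [24 26 28]
447 201 6.1 168.3 214.3 [22 25 28]
447 202 6.0 167.6 214.8 [25 27 28]
447 203 6.5 166.5 214.1 [29 26 26]
447 204 -131.1 243.4 499.2 [57 62 63]
447 205 6.6 164.8 214.4 [101 115 120]
447 206 5.9 164.4 216.1 [ 91 100 103]
447 207 6.0 163.5 216.1 [ 90 101 102]
447 208 6.0 162.7 216.2 [82 93 94]
447 209 6.1 161.8 216.4 [46 55 67]
449 169 7.2 194.8 208.1 [12  8 10]
449 199 8.3 169.7 212.9 [25 27 28]
449 201 8.6 167.9 212.8 [27 28 28]
449 202 7.9 167.5 214.5 [21 24 25]
449 203 8.6 166.3 213.2 [19 23 21]
449 204 9.6 164.9 211.6 [53 62 63]
449 205 8.4 164.8 214.2 [101 115 120]
449 206 6.4 165.1 218.6 [ 91 102 105]
449 207 6.7 164.1 218.2 [86 97 97]
449 208 6.3 163.5 219.2 [81 93 94]
449 209 6.4 162.7 219.2 [77 89 91]
```

```bash
python3 -c "
from cell import arm
o=arm.get_obs();print(o['time'],o['contact_force']);print(arm.close_job())"
```

```text
24.85 [0.7685107  0.093011   0.14227154]
the job is handed in; nothing more can be done
None
```

The carrier hangs in the rail under the keeper with its leading hook against the rubber stop, and I handed the job in at 24.9 s with the gripper clear of everything.

I gripped the carrier by the wooden bar and lifted it off the stand. I brought it in over the lip in the loading gap, lowered it until the force showed contact with the channel floor, and let go. Then I pushed the end of the grip bar with closed fingers, at about 2 to 3 N, until it reached the stop.

**Last checks:**
- **At the stop:** the push rose to 8.8 N and the carrier stopped moving. The wrist depth image shows the front of the leading hook at about 165 mm along the rail, where the stop's face is; any gap is under about 1 mm. A rougher estimate from the top camera put the carrier about 2 mm short. I trusted the wrist view, because it sees the hook and the stop together.
- **Hung on the rail:** after release, the hook tops measured at the right height for hooks resting on the channel floor.
- **Skew:** the carrier sits turned about 2.4° in the channel, because I pushed off its centre line.
- **Bird and bench:** I saw no contact with the bird in any picture. In the last top view the tin looked unmoved; the arm partly covered the cork block and the bare bird, but what showed of them matched the first picture.

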